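# Lid the mixing tin and mesh the stirring key

## Robot

A 7-joint arm with a two-finger parallel gripper is mounted at the origin on the work surface. World frame = base frame: x ahead of the robot, y to its left, z up, the work surface at z = 0. Lengths are in m, angles in rad, forces in N, time in s.
With the tool pointing down it reaches from about 0.4 to 0.9 m from the base axis. Payload 5.6 kg.
Tool frame: the origin (TCP) lies between the finger pads, 19 mm behind the fingertips; this is the grasp point; z points along the fingers, y is the direction in which the jaws open and shut (so a half turn about z gives the same grasp; the last joint's range is limited). The gripper opens to 92 mm and grips with 3 to 60 N. Pads are 20 mm wide; open, the fingers measure 128 mm over their backs; the gripper's body (75 mm by 189 mm) begins 69 mm behind the grasp point.
Start: joints at [1.261, 0.468, -0.012, 1.603, 0.006, 1.071, -0.056], TCP at [0.171, -0.627, 0.233] pointing down, gripper open.
Joint ranges: [-2.53, 2.53], [-0.31, 2.02], [-1.57, 1.55], [0.28, 2.44], [-1.29, 4.43], [0.15, 1.84], [-2.92, 2.92]. Speed limits (rad/s): [2.57, 2.57, 3.14, 3.14, 3.14, 3.14, 3.14].

## Interface

Orientations are given as a rotation vector (axis times angle).
In Python, from station import r, imaging, job, find_in, masks_of gives the robot as it stands.
- The arm moves only by the shell command python3 -m creep 'ROWS'. ROWS is JSON, a list of rows, each an object with "linear": the shift along the tool's x, y, z each as a share of 0.03 m, from -1 to 1, a list of three; "rot": the turn, a rotation vector about the tool's x, y, z each as a share of 0.12 rad, from -1 to 1, a list of three; "gripper": the opening in per cent of the stroke, from 0 (shut) to 100 (fully open). In form: [{"linear": [x, y, z], "rot": [wx, wy, wz], "gripper": gripper}, ...]. A call has 1 to 12 rows; each row shifts and turns the commanded pose from where the row before left it, along the tool's axes as they then stand; what a row does not reach is not made up. A row lasts 1/12 s, in which the tool goes at most 41.7 mm and 7.16 degrees, less where a joint would pass 70% of its speed; a pose out of reach is approached as far as the arm can. A call with a number of a shift or a turn outside -1 to 1 is refused whole. A call with a gripper value outside its range is refused whole. The fingers move at their own pace and stop on an object; the grip force is fixed at half the most. Time passes only in rows, so rows that do not move let the fingers close. It gives the time, the measured TCP pose, the force and the opening at its end, in the units of the state.
- r.read_state(): the state, without advancing time (a new reading comes with each control period).
- imaging.read_camera(name): name is "scene" or "side" or "wrist"; returns the picture (384x512x3 uint8, red, green, blue); there is no depth.
- imaging.camera_info(name): a dict with "fx", "fy", "cx", "cy" (pixels), "k1" (the pictures are not rectified: a ray, as slopes to the right and down, at radius r is drawn at 1 + k1 r^2 times it, then the intrinsics apply), "position" and "attitude" of the camera in the world; the wrist camera has in their place "hand_eye" (4x4, takes a point from camera to tool coordinates, whose origin is the TCP and whose axes are the flange's). Camera axes: x right, y down, z forward; pixel columns grow to the right and rows downward; lengths in m; the calibration is good to about 2 mm. A picture is of the moment at which its call begins: read the wrist's pose just before it. camera_info takes no time and is no camera call.
- job.job_done(): hands the job in, once; it reports no verdict.
Trained networks look in the newest picture that a camera, given by its name, has taken for a name from the list of things; names that differ only in an ending like _2 or _b are one class to them, and where a whole thing is asked for, a point or a joint stands for the part that bears it (a point fixed in the world has none). Each returns a list of dicts, best first, with "score" (0 to 1); they miss things now and then, are a little off and sometimes report something else, mostly with a low value. They report only what shows in the picture. A call takes as long as a camera call. They do not tell look-alikes from the thing itself.
- find_in(camera, target): "point" ([x, y, z] in m, in the coordinates of the camera as it stood for that picture, good to about 4 mm: the middle of the surface that is visible of it).
- masks_of(camera, target): "region" (384x512 bool, what is visible of it).
The state is a dict: "time_s": time; "joints": joint angles; "dq": joint speeds; "effort": joint torques, N m; "ee_pos": TCP position; "orientation": TCP orientation; "wrist_force": force on the tool from outside, world axes, zero at the start; "ft_torque": the same for the moment, N m; "width": finger opening in m.
Only numpy, scipy, OpenCV 4.12 (cv2) and the standard library are available. Lean on these libraries where they do the work, as an engineer would, in place of code of your own. Each camera call takes 0.05 s, during which the arm holds its last target. There are 200 camera calls.

## Task

Get the mixing tin ready for stirring: set the loose white lid down over the stirrer shaft so that it sits seated and level on the tin's rim, and let go of it. Then take the red winged key, turn it until its cross-shaped socket meshes with the brass cross on the shaft, slide it fully home onto the lid's blue collar, and keep pressing it down firmly: finish while still gripping the key and pressing. Leave the hardener can, the tape roll and the scraper where they are.

Things in the scene. Friction and masses are not known exactly. Their poses are not given: they have to be found in the camera images.
- tin: Open round aluminium tin, fixed in a bench clamp (dark plate 160 x 160 x 8 mm, four low blue jaws up to 30 mm high outside the tin). Outer diameter 140 mm, inner 134 mm, rim 95 mm above the bench. Origin on its vertical axis at bench height, z up. A stirrer shaft stands on the same axis.
- stirrer_top (a point): Centre of the stirrer shaft's top, 144 mm above the bench. The shaft's upper 28 mm is a brass cross (a plus sign from above): two blades along this point's x and y, each 22 mm long, 6 mm thick, the top 3 mm rounded as a lead-in. z up. The shaft only turns about its axis, with stiff friction (0.4 N m); its angle differs each time.
- lid: Loose white lid, 110 to 230 g, flat on the bench, right way up. Plate 142 mm wide, 4 mm thick, underside 10 mm above the origin; below it a tapered ring plug (118 mm wide at the bottom, 129 at the plate) that fits inside the rim. A hole runs right through for the shaft. Origin: centre of the plug's lower edge, z up; 85 mm above the bench when seated, plate on rim.
- lid_collar (a point): Centre of the top of the lid's blue round collar, 36 mm above the lid's origin. Collar outer diameter 44 mm, inner 30 mm, 22 mm high above the plate: grip the lid by it from above, in any direction. With the lid seated it is 121 mm above the bench and the shaft stands 23 mm out of it.
- key: Loose winged key, 95 to 200 g, upright on its foot. Black foot 44 x 44 mm, 27 mm high, with a cross-shaped socket 27 mm deep open below: slots along the key's x and y, each 25 mm long, 8 mm wide; meshes at any quarter turn. Origin: centre of the foot's underside, z up. Fully home it rests on the collar, origin 121 mm above the bench; unmeshed it stops on the shaft at about 144 mm.
- key_grip (a point): Where to take the key: in its red bar grip, 54 mm above the key's origin, on its axis; axes as the key's. The bar is 60 mm long along x, 14 mm thick along y, from 34 to 64 mm above the key's origin; under it lies a red 44 x 44 mm cap, 7 mm thick.
- hardener: Bystander: small can with an orange body band and pale metal ends, 60 mm diameter, 100 mm high; origin at the centre of its underside.
- tape: Bystander: roll of masking tape lying flat, 72 mm diameter, 24 mm high; origin at the centre of its underside.
- scraper: Bystander: spatula scraper 180 mm long, lying flat on the bench beyond the tin, handle along its x axis.
Things that resemble listed ones, but are neither listed nor needed, are in the scene too. There is more than one size of the lid; the one meant has the size given above.

How it is judged:
On the way, in this order (a step that is already met when the one before it is completed fails the run):
1. the lid sits seated and level on the tin's rim, let go (horizontal distance between lid and tin below 0.006 m and z of lid in the frame of tin between 0.082 and 0.0875 m and angle between lid's own z axis and vertical below 0.04 rad and contact force between the fingers and lid below 0.2 N), for 0.2 s.
2. the key is meshed with the shaft and fully home on the lid's collar (z of key in the frame of tin between 0.118 and 0.1235 m and horizontal distance between key and stirrer_top below 0.005 m and angle between key's own z axis and vertical below 0.06 rad and horizontal distance between lid and tin below 0.006 m and z of lid in the frame of tin between 0.082 and 0.0875 m and angle between lid's own z axis and vertical below 0.04 rad), for 0.2 s.
At the end, for the whole second after the job is handed in: Lid seated: within 6 mm of the tin's axis, origin 82-87.5 mm up, tilt under 0.04 rad. Key home: origin 118-123.5 mm up, within 5 mm of the shaft axis, tilt under 0.06 rad, pressing the lid with over 4 N, still held: TCP within 26 mm of key_grip, fingers over 4 N (all of step 2 and contact force between key and lid above 4 N and contact force between the fingers and key above 4 N and distance between the grasp point and key_grip below 0.026 m); the arm keeps its last pose, push and grip.
It fails at once if the hardener is moved more than 30 mm (distance of hardener from where it was at the start of the episode above 0.03 m).
It fails at once if the tape is moved more than 30 mm (distance of tape from where it was at the start of the episode above 0.03 m).
It fails at once if the scraper is moved more than 30 mm (distance of scraper from where it was at the start of the episode above 0.03 m).
It also fails if it takes over 61 s, if anything falls off the work surface, if the arm or the gripper's body presses on something with over 40 N, if the wrist force passes 120 N, or if a joint passes its speed limit or range.

## Working session

There is one attempt and no reset: what is moved stays moved. The work goes in short steps, Python scripts to look and compute and a shell command to move; the robot and the scene stay as the last step left them, time stands still between calls to the robot, and variables do not carry over. Pictures are saved under pics/ and viewed, about 8 in all and at most 12, crops included, and the job is handed in when it is done.

```bash
ls; mkdir -p pics; cat > h.py <<'E'
import numpy as np, cv2
from station import r, imaging, job, find_in, masks_of
from scipy.spatial.transform import Rotation as R
def snap(cam,name=None,crop=None,scale=1):
    s=r.read_state(); im=imaging.read_camera(cam)
    if name:
        o=im if crop is None else im[crop[1]:crop[3],crop[0]:crop[2]]
        o=cv2.resize(o,None,fx=scale,fy=scale,interpolation=cv2.INTER_CUBIC)
        cv2.imwrite(f'pics/{name}.png',o[:,:,::-1])
    return im,s
def att(a):
    a=np.array(a,float)
    return a if a.shape==(3,3) else R.from_rotvec(a).as_matrix() if a.size==3 else R.from_quat(a).as_matrix()
def pose(cam,s=None):
    i=imaging.camera_info(cam)
    if cam!='wrist': return att(i['attitude']),np.array(i['position'])
    T=np.eye(4);T[:3,:3]=R.from_rotvec(s['orientation']).as_matrix();T[:3,3]=s['ee_pos']
    T=T@np.array(i['hand_eye']);return T[:3,:3],T[:3,3]
def ray(cam,uv,s=None):
    i=imaging.camera_info(cam);A,p=pose(cam,s)
    K=np.array([[i['fx'],0,i['cx']],[0,i['fy'],i['cy']],[0,0,1.]])
    q=cv2.undistortPoints(np.array(uv,float).reshape(-1,1,2),K,np.array([i['k1'],0,0,0,0.]))[:,0]
    return p,np.c_[q,np.ones(len(q))]@A.T
def atz(cam,uv,z,s=None):
    p,d=ray(cam,uv,s);return p+d*((z-p[2])/d[:,2:])
def proj(cam,X,s=None):
    i=imaging.camera_info(cam);A,p=pose(cam,s)
    q=(np.atleast_2d(X)-p)@A;q=q[:,:2]/q[:,2:];q*=1+i['k1']*(q**2).sum(1)[:,None]
    return q*[i['fx'],i['fy']]+[i['cx'],i['cy']]
E
python3 - <<'E'
from h import *
for c in('scene','side','wrist'):
    im,s=snap(c,c+'0',scale=1.5)
    i=imaging.camera_info(c);print(c,i)
    if c=='wrist': break
    A,p=pose(c,s)
    for t in('tin','stirrer_top','lid','lid_collar','key','key_grip','hardener','tape','scraper'):
        print(t,[(np.round(p+A@np.array(d['point']),3).tolist(),round(d['score'],2),proj(c,p+A@np.array(d['point'])).round().tolist()[0]) for d in find_in(c,t)])
print(r.read_state())
E
```

```text
pics
scene {'fx': 494.47883145727764, 'fy': 494.47883145727764, 'cx': 256.2936675231336, 'cy': 191.9263747539428, 'k1': 0.029097445403720983, 'position': array([ 1.04892452, -0.45567097,  1.27346396]), 'attitude': array([-2.35492017, -1.06227633,  0.34339314])}
tin [([0.469, -0.052, 0.034], 0.92, [235.0, 232.0])]
stirrer_top [([0.466, -0.051, 0.059], 0.59, [234.0, 227.0])]
lid [([0.456, 0.286, 0.014], 0.96, [315.0, 170.0]), ([0.439, 0.482, 0.01], 0.78, [353.0, 136.0]), ([0.214, 0.298, 0.02], 0.62, [266.0, 124.0])]
lid_collar [([0.208, 0.301, 0.022], 0.81, [266.0, 122.0]), ([0.458, 0.284, 0.014], 0.8, [314.0, 171.0]), ([0.444, 0.48, 0.012], 0.64, [354.0, 137.0])]
key [([0.526, -0.297, 0.031], 0.62, [177.0, 300.0])]
key_grip [([0.531, -0.297, 0.031], 0.83, [178.0, 302.0])]
hardener [([0.704, 0.228, 0.091], 0.9, [365.0, 219.0])]
tape [([0.687, -0.222, 0.022], 0.64, [239.0, 328.0])]
scraper [([0.672, -0.008, 0.008], 0.76, [294.0, 275.0])]
side {'fx': 364.78015767385006, 'fy': 364.78015767385006, 'cx': 250.07301236912795, 'cy': 192.68378593911436, 'k1': 0.026883266585634242, 'position': a
[... 1210 characters left out ...]
   1.00000000e+00]])}
{'time_s': 1.05, 'joints': array([ 1.26099984,  0.4674806 , -0.0116271 ,  1.60268492,  0.00599255,
        1.07141198, -0.05629167]), 'dq': array([ 0.00147925,  0.00084736, -0.00100376,  0.00100008,  0.00097298,
        0.00051592, -0.00050068]), 'effort': array([ 7.25255359e-04, -5.20433056e+01, -1.24258327e-02, -2.44059080e+01,
       -5.67001104e-02,  1.12023001e-02,  5.51848393e-05]), 'ee_pos': array([ 0.17134759, -0.62702049,  0.23331122]), 'orientation': array([ 3.11363800e+00,  4.17767936e-01, -1.81528969e-05]), 'wrist_force': array([-0.21620534, -0.0894826 , -0.35090785]), 'ft_torque': array([ 0.04295856, -0.0092581 ,  0.0375137 ]), 'width': 0.09173235874643175}
```

View pics/scene0.png

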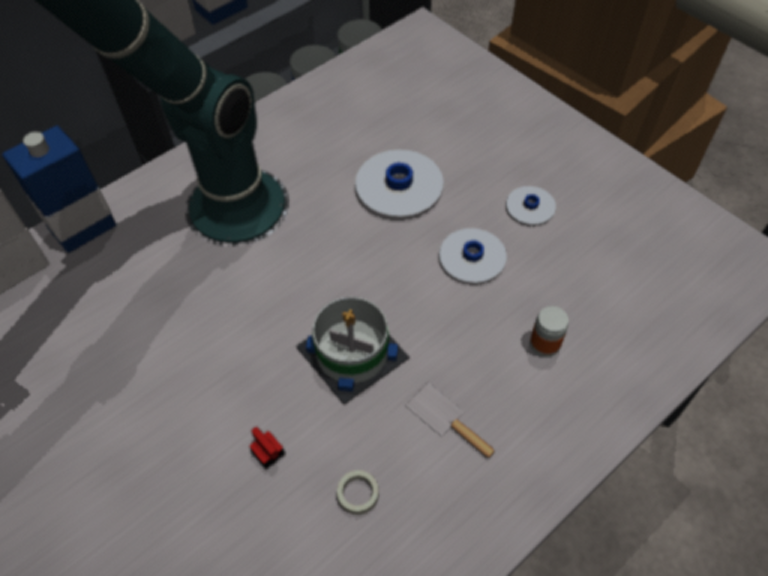

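View pics/side0.png

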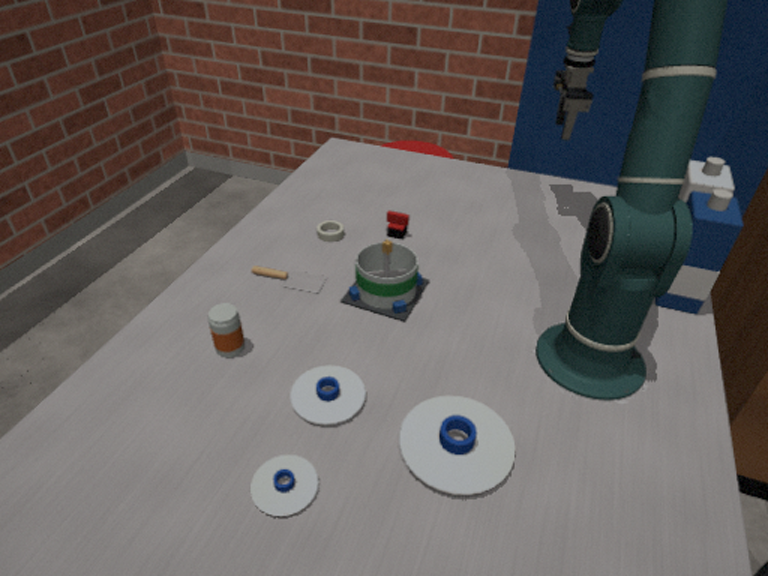

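Scene view (1.5x px): there are three lids, at (400,183) large, (472,255) medium and (531,205) small. The tin with its cross is at (350,335), the key at (267,447), the tape at (358,491), the scraper at (450,420) and the hardener at (548,330). I'll measure the lid diameters next.

```bash
python3 - <<'E'
from h import *
for c in('scene','side'):
    im,s=snap(c)
    for d in masks_of(c,'lid'):
        m=d['region'].astype(np.uint8)
        k=max(cv2.findContours(m,0,cv2.CHAIN_APPROX_NONE)[0],key=cv2.contourArea)
        X=atz(c,cv2.convexHull(k)[:,0],0.014)[:,:2]
        # circle fit
        A=np.c_[2*X,np.ones(len(X))];q=np.linalg.lstsq(A,(X**2).sum(1),rcond=None)[0]
        print(c,'lid',q[:2].round(4),'diam',2*np.sqrt(q[2]+q[:2]@q[:2]).round(4),d['score'])
    for t,z in(('tin',.095),('key',.03)):
        for d in masks_of(c,t):
            v,u=np.nonzero(d['region']);print(c,t,d['score'],u.min(),u.max(),v.min(),v.max())
    # brass/red colour centroid
    h=cv2.cvtColor(im,cv2.COLOR_RGB2HSV)
    if c=='scene':
        x,y=[int(a) for a in proj(c,[.45,.287,.02])[0]]
        o=cv2.resize(im[y-70:y+50,x-80:x+80],None,fx=5,fy=5,interpolation=cv2.INTER_CUBIC);cv2.imwrite('pics/lids.png',o[:,:,::-1])
E
```

```text
scene lid [0.4538 0.2898] diam 0.1416 0.71
scene lid [0.4405 0.4839] diam 0.1088 0.71
scene lid [0.1954 0.3111] diam 0.2016 0.69
scene tin 0.89 200 272 198 267
scene key 0.79 167 189 286 311
scene key 0.17 293 337 152 187
side lid [0.4551 0.2889] diam 0.1434 0.73
side lid [0.4415 0.486 ] diam 0.1058 0.62
side lid [0.732  0.2087] diam 0.1392 0.51
side tin 0.75 229 285 160 213
side tin 0.7 249 269 161 184
side tin 0.4 140 162 202 237
side key 0.5 259 272 141 157
```

View pics/lids.png

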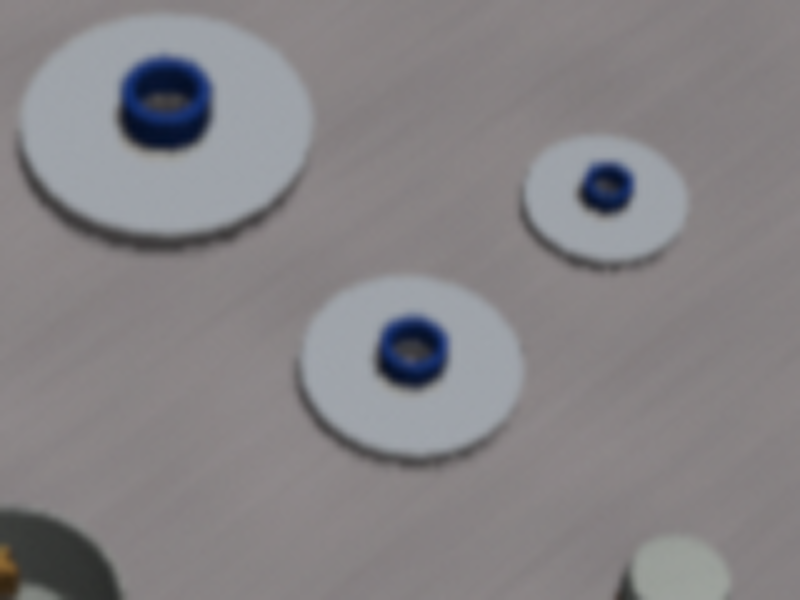

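The three candidates are (400,183) at 202 mm, (472,255) at 142 mm and (531,205) at 107 mm. The medium one at (472,255) has the 142 mm plate, so it's the lid meant. It lies at (0.4545, 0.289). I'll look at the key with the wrist camera on the way.

```bash
python3 -m creep '[{"linear":[0,0,-0.3],"rot":[0,0,1],"gripper":100},{"linear":[0,0,-0.3],"rot":[0,0,1],"gripper":100},{"linear":[0,0,0],"rot":[0,0,0.22],"gripper":100},{"linear":[0.95,-0.95,0],"rot":[0,0,0],"gripper":100},{"linear":[0.95,-0.95,0],"rot":[0,0,0],"gripper":100},{"linear":[0.95,-0.95,0],"rot":[0,0,0],"gripper":100},{"linear":[0.95,-0.95,0],"rot":[0,0,0],"gripper":100},{"linear":[0.95,-0.95,0],"rot":[0,0,0],"gripper":100},{"linear":[0.95,-0.95,0],"rot":[0,0,0],"gripper":100},{"linear":[0.95,-0.95,0],"rot":[0,0,0],"gripper":100},{"linear":[0.95,-0.95,0],"rot":[0,0,0],"gripper":100},{"linear":[0.95,-0.95,0],"rot":[0,0,0],"gripper":100}]'
python3 -m creep '[{"linear":[0.8,-0.8,0],"rot":[0,0,0],"gripper":100},{"linear":[0.8,-0.8,0],"rot":[0,0,0],"gripper":100},{"linear":[0,0,0],"rot":[0,0,0],"gripper":100},{"linear":[0,0,0],"rot":[0,0,0],"gripper":100}]'
cat >> h.py <<'E'
def wfind(*ts):
    out={}
    im,s=snap('wrist');A,p=pose('wrist',s)
    for t in ts:
        for d in find_in('wrist',t):
            X=p+A@np.array(d['point']);print(t,X.round(4),round(d['score'],2),proj('wrist',X,s)[0].round())
    return im,s
E
python3 - <<'E'
from h import *
im,s=wfind('key','key_grip');print(s['ee_pos'],s['orientation'],s['joints'].round(2),s['wrist_force'])
np.savez('key.npz',im=im,p=s['ee_pos'],o=s['orientation'])
cv2.imwrite('pics/wk.png',cv2.resize(im,None,fx=1.5,fy=1.5)[:,:,::-1])
E
```

```text
time_s: 2.45
ee_pos: [0.4288, -0.3688, 0.2512]
orientation: [3.141, 0.004, 0.0]
wrist_force: [-0.2, -0.2, 0.2]
width: 0.0916
time_s: 2.78
ee_pos: [0.4772, -0.3202, 0.2509]
orientation: [-3.141, -0.011, 0.0]
wrist_force: [-1.1, -0.4, 0.2]
width: 0.0924
key [ 0.5222 -0.2956  0.0307] 0.82 [239. 139.]
key_grip [ 0.5235 -0.2925  0.0347] 0.95 [236. 138.]
[ 0.47717462 -0.32022851  0.25086503] [-3.14095602e+00 -1.13385988e-02  3.96631222e-05] [ 0.64  0.33 -0.13  1.77  0.05  1.05 -1.07] [-1.13478741 -0.43696051  0.24457963]
```

View pics/wk.png

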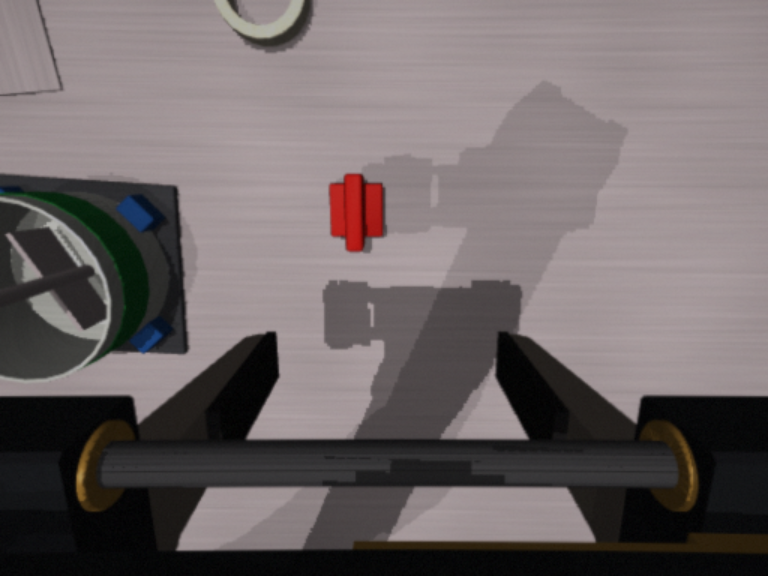

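The key bar, at (354,212), runs along image vertical, so it lies along world x. I'll view the tin and shaft next.

```bash
python3 -m creep '[{"linear":[-0.2,-1,-0.1],"rot":[0,0,0],"gripper":100},{"linear":[-0.2,-1,-0.1],"rot":[0,0,0],"gripper":100},{"linear":[-0.2,-1,-0.1],"rot":[0,0,0],"gripper":100},{"linear":[-0.2,-1,-0.1],"rot":[0,0,0],"gripper":100},{"linear":[-0.2,-1,-0.1],"rot":[0,0,0],"gripper":100},{"linear":[-0.2,-1,-0.1],"rot":[0,0,0],"gripper":100},{"linear":[-0.2,-1,-0.1],"rot":[0,0,0],"gripper":100},{"linear":[-0.2,-1,-0.1],"rot":[0,0,0],"gripper":100},{"linear":[-0.2,-1,-0.1],"rot":[0,0,0],"gripper":100},{"linear":[0,0,0],"rot":[0,0,0],"gripper":100},{"linear":[0,0,0],"rot":[0,0,0],"gripper":100}]'
python3 - <<'E'
from h import *
im,s=wfind('tin','stirrer_top');print(s['ee_pos'],s['orientation'])
np.savez('tin.npz',im=im,p=s['ee_pos'],o=s['orientation'])
cv2.imwrite('pics/wt.png',cv2.resize(im[:290],None,fx=1.5,fy=1.5)[:,:,::-1])
m=masks_of('wrist','stirrer_top')
print([ (d['score'],d['region'].sum()) for d in m])
# key bar fit from earlier picture
z=np.load('key.npz');im=z['im'];S={'ee_pos':z['p'],'orientation':z['o']}
h=cv2.cvtColor(im,cv2.COLOR_RGB2HSV);red=((h[...,1]>180)&((h[...,0]<8)|(h[...,0]>172)));red[:, :180]=0
v,u=np.nonzero(red);print(u.min(),u.max(),v.min(),v.max())
for a in range(v.min(),v.max()+1,6):
    print(a,'u',u[v==a].min(),u[v==a].max())
E
```

```text
time_s: 3.85
ee_pos: [0.4214, -0.0526, 0.2787]
orientation: [3.141, 0.002, 0.002]
wrist_force: [-0.2, -0.2, -0.9]
width: 0.0919
tin [ 0.4712 -0.0469  0.0139] 0.61 [254. 134.]
stirrer_top [ 0.4659 -0.0456  0.1166] 0.8 [251. 144.]
[ 0.42136427 -0.05263139  0.27873817] [3.14066748e+00 2.19558488e-03 1.77679745e-03]
[(0.65, np.int64(594)), (0.42, np.int64(2321))]
183 444 116 383
116 u 232 238
122 u 229 244
128 u 220 254
134 u 221 254
140 u 221 254
146 u 221 254
152 u 221 254
158 u 231 242
164 u 231 241Traceback (most recent call last):
  File "<stdin>", line 12, in <module>
    return umr_minimum(a, axis, None, out, keepdims, initial, where)
ValueError: zero-size array to reduction operation minimum which has no identity
```

View pics/wt.png

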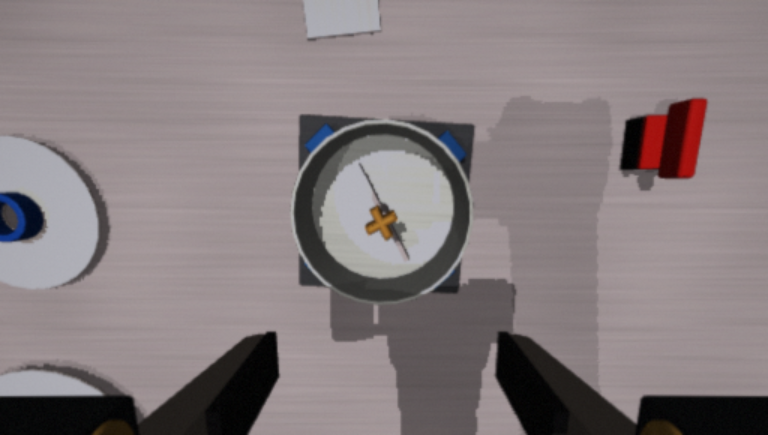

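```bash
cat > fit.py <<'E'
from h import *
from scipy.optimize import minimize
def poly(img,P):cv2.fillConvexPoly(img,cv2.convexHull(np.round(P*16).astype(np.int32)),1,shift=4)
def render(cam,s,x,boxes,S=4):
    # boxes: (lx,ly,z0,z1,offx)
    im=np.zeros((384*S,512*S),np.uint8);c,n=np.cos(x[2]),np.sin(x[2])
    for lx,ly,z0,z1 in boxes:
        P=np.array([[a*lx/2,b*ly/2,z] for a in(-1,1) for b in(-1,1) for z in(z0,z1)])
        P[:,:2]=P[:,:2]@np.array([[c,n],[-n,c]])+x[:2]
        poly(im,((proj(cam,P,s)+.5)*S-.5).astype(np.float32))
    return cv2.resize(im.astype(np.float32),(512,384),interpolation=cv2.INTER_AREA)
def fit(cam,s,mask,boxes,x0,angs):
    best=None
    f=lambda x:np.abs(render(cam,s,x,boxes)-mask).sum()
    for a in angs:
        r_=minimize(f,[x0[0],x0[1],a],method='Nelder-Mead',options=dict(initial_simplex=[[x0[0],x0[1],a],[x0[0]+.006,x0[1],a],[x0[0],x0[1]+.006,a],[x0[0],x0[1],a+.2]],xatol=1e-4,fatol=.1))
        if best is None or r_.fun<best.fun: best=r_
    return best.x,best.fun,mask.sum()
def ld(n):
    z=np.load(n);return z['im'],{'ee_pos':z['p'],'orientation':z['o']}
CROSS=[(.022,.006,.118,.1425),(.006,.022,.118,.1425)]
def orange(im):
    h=cv2.cvtColor(im,cv2.COLOR_RGB2HSV);return ((h[...,0]>8)&(h[...,0]<25)&(h[...,1]>150)&(h[...,2]>60)).astype(np.float32)
def red(im):
    h=cv2.cvtColor(im,cv2.COLOR_RGB2HSV);return ((h[...,1]>150)&((h[...,0]<8)|(h[...,0]>172))&(h[...,2]>50)).astype(np.float32)
KEY=[(.060,.014,.034,.064),(.044,.044,.027,.034)]
def window(m,c,w):
    o=np.zeros_like(m);u,v=map(int,c);o[v-w:v+w,u-w:u+w]=m[v-w:v+w,u-w:u+w];return o
def circ(cam,s,uv,z):
    X=atz(cam,uv,z,s)[:,:2];A=np.c_[2*X,np.ones(len(X))];q=np.linalg.lstsq(A,(X**2).sum(1),rcond=None)[0]
    return q[:2].round(4),2*np.sqrt(q[2]+q[:2]@q[:2]).round(4)
E
python3 - <<'E'
from fit import *
im,s=ld('tin.npz')
m=window(orange(im),(254,148),25);print('cross px',m.sum())
print('cross',fit('wrist',s,m,CROSS,(.465,-.047),[0,.4,.8,1.2]))
# rim: bright ring - radial outer edge search
g=cv2.cvtColor(im,cv2.COLOR_RGB2GRAY).astype(int);pts=[]
for a in np.linspace(0,6.283,73):
    c=np.array([255,141.])
    rs=np.arange(45,70,.5);p=c+rs[:,None]*[np.cos(a),np.sin(a)]
    val=g[p[:,1].round().astype(int),p[:,0].round().astype(int)]
    k=np.argmax(val*(np.abs(rs-59)<5));pts.append(p[k])
print('rim',circ('wrist',s,pts,.095))
im,s=ld('key.npz')
m=window(red(im),(237,142),35);print('key px',m.sum())
print('key',fit('wrist',s,m,KEY,(.523,-.295),[-.2,0,.2]))
E
```

```text
cross px 214.0
cross (array([ 0.46361095, -0.04856989,  0.44815265]), np.float64(81.8125), np.float32(214.0))
rim (array([ 0.4633, -0.0484]), np.float64(0.1364))
key px 1403.0
key (array([ 0.52148336, -0.29373939,  0.00547772]), np.float64(98.625), np.float32(1403.0))
```

```bash
python3 -m creep '[{"linear":[0,-1,0],"rot":[0,0,0],"gripper":100},{"linear":[0,-1,0],"rot":[0,0,0],"gripper":100},{"linear":[0,-1,0],"rot":[0,0,0],"gripper":100},{"linear":[0,-1,0],"rot":[0,0,0],"gripper":100},{"linear":[0,-1,0],"rot":[0,0,0],"gripper":100},{"linear":[0,-1,0],"rot":[0,0,0],"gripper":100},{"linear":[0,-1,0],"rot":[0,0,0],"gripper":100},{"linear":[0,-1,0],"rot":[0,0,0],"gripper":100},{"linear":[0,-1,0],"rot":[0,0,0],"gripper":100},{"linear":[0,-1,0],"rot":[0,0,0],"gripper":100},{"linear":[0,-1,0],"rot":[0,0,0],"gripper":100},{"linear":[0,-0.3,0],"rot":[0,0,0],"gripper":100}]'
python3 -m creep '[{"linear":[0,0,0.5],"rot":[0,0,0],"gripper":100},{"linear":[0,0,0],"rot":[0,0,0],"gripper":100},{"linear":[0,0,0],"rot":[0,0,0],"gripper":100}]'
python3 - <<'E'
from fit import *
im,s=wfind('lid','lid_collar');print(s['ee_pos'],s['orientation'])
np.savez('lid.npz',im=im,p=s['ee_pos'],o=s['orientation'])
h=cv2.cvtColor(im,cv2.COLOR_RGB2HSV);b=((h[...,0]>105)&(h[...,0]<130)&(h[...,1]>150)).astype(np.uint8)
for k in cv2.findContours(b,0,cv2.CHAIN_APPROX_NONE)[0]:
    if cv2.contourArea(k)>300: print('blue',k[:,0].mean(0),atz('wrist',[k[:,0].mean(0)],.03,s).round(4))
for d in masks_of('wrist','lid'):
    k=max(cv2.findContours(d['region'].astype(np.uint8),0,cv2.CHAIN_APPROX_NONE)[0],key=cv2.contourArea)
    print('plate',circ('wrist',s,cv2.convexHull(k)[:,0],.014))
E
```

```text
time_s: 5.05
ee_pos: [0.4214, 0.29, 0.278]
orientation: [-3.139, -0.005, 0.002]
wrist_force: [-0.7, 0.4, 0.2]
width: 0.0923
time_s: 5.3
ee_pos: [0.4218, 0.2849, 0.2624]
orientation: [3.14, -0.002, -0.003]
wrist_force: [0.2, -0.6, 0.1]
width: 0.092
lid [0.446  0.4793 0.014 ] 0.95 [115. 153.]
lid [0.235  0.3054 0.0161] 0.84 [245. 289.]
lid [0.4593 0.2892 0.0183] 0.73 [254. 143.]
lid_collar [0.4489 0.4845 0.0087] 0.77 [113. 150.]
lid_collar [0.2389 0.3078 0.0205] 0.65 [243. 288.]
lid_collar [0.4639 0.2902 0.013 ] 0.56 [254. 139.]
[0.42181599 0.28494691 0.26235483] [ 3.13996906e+00 -2.45345392e-03 -3.43318679e-03]
blue [242.48837209 329.34883721] [[0.1732 0.3088 0.03  ]]
blue [457.86764706 178.77941176] [[0.4122 0.0166 0.03  ]]
blue [108.66216216 155.63513514] [[0.4441 0.4807 0.03  ]]
blue [253.96666667 146.5       ] [[0.4561 0.2897 0.03  ]]
blue [479.1625  91.9875] [[0.5217 0.0107 0.03  ]]
plate (array([0.4564, 0.2901]), np.float64(0.142))
plate (array([0.4431, 0.4829]), np.float64(0.1084))
plate (array([0.207 , 0.3081]), np.float64(0.1912))
```

The lid's circle fit gives a 142.0 mm plate at (0.456, 0.290), and the collar agrees. I'll descend now.

```bash
python3 -m creep '[{"linear":[0.57,-0.08,0.8],"rot":[0,0,0],"gripper":100},{"linear":[0.57,-0.08,0.8],"rot":[0,0,0],"gripper":100},{"linear":[0,0,1],"rot":[0,0,0],"gripper":100},{"linear":[0,0,1],"rot":[0,0,0],"gripper":100},{"linear":[0,0,1],"rot":[0,0,0],"gripper":100},{"linear":[0,0,1],"rot":[0,0,0],"gripper":100},{"linear":[0,0,0.8],"rot":[0,0,0],"gripper":100},{"linear":[0,0,0.5],"rot":[0,0,0],"gripper":100},{"linear":[0,0,0],"rot":[0,0,0],"gripper":100},{"linear":[0,0,0],"rot":[0,0,0],"gripper":100}]'
python3 -c "
from h import *
s=r.read_state();print(s['ee_pos'],s['orientation'],s['wrist_force'])"
```

```text
time_s: 6.33
ee_pos: [0.4559, 0.2911, 0.0563]
orientation: [3.141, -0.0, -0.001]
wrist_force: [0.2, 0.1, -0.6]
width: 0.0916
[0.45585963 0.29111879 0.05628344] [ 3.14118544e+00 -2.36047263e-04 -9.66159851e-04] [ 0.22789915  0.10721029 -0.5673154 ]
```

```bash
python3 -m creep '[{"linear":[0.01,0.03,0.4],"rot":[0,0,0],"gripper":100},{"linear":[0,0,0.24],"rot":[0,0,0],"gripper":100},{"linear":[0,0,0],"rot":[0,0,0],"gripper":0},{"linear":[0,0,0],"rot":[0,0,0],"gripper":0},{"linear":[0,0,0],"rot":[0,0,0],"gripper":0},{"linear":[0,0,0],"rot":[0,0,0],"gripper":0},{"linear":[0,0,0],"rot":[0,0,0],"gripper":0},{"linear":[0,0,0],"rot":[0,0,0],"gripper":0},{"linear":[0,0,0],"rot":[0,0,0],"gripper":0},{"linear":[0,0,0],"rot":[0,0,0],"gripper":0}]'
```

```text
time_s: 7.17
ee_pos: [0.4561, 0.2904, 0.0372]
orientation: [3.141, 0.001, 0.0]
wrist_force: [0.0, -0.9, 0.9]
width: 0.0432
```

```bash
python3 -m creep '[{"linear":[0,0,-0.5],"rot":[0,0,0],"gripper":0},{"linear":[0,0,-1],"rot":[0,0,0],"gripper":0},{"linear":[0,0,-1],"rot":[0,0,0],"gripper":0},{"linear":[0,0,-1],"rot":[0,0,0],"gripper":0},{"linear":[0,0,-1],"rot":[0,0,0],"gripper":0},{"linear":[0,0,-1],"rot":[0,0,0],"gripper":0},{"linear":[0,0,-0.5],"rot":[0,0,0],"gripper":0},{"linear":[0,0.3,-0.3],"rot":[0,0,0],"gripper":0},{"linear":[0.03,0.7,0],"rot":[0,0,0],"gripper":0},{"linear":[0.05,1,0],"rot":[0,0,0],"gripper":0},{"linear":[0.05,1,0],"rot":[0,0,0],"gripper":0},{"linear":[0.05,1,0],"rot":[0,0,0],"gripper":0}]'
python3 -m creep '[{"linear":[0.05,1,0],"rot":[0,0,0],"gripper":0},{"linear":[0.03,1,0],"rot":[0,0,0],"gripper":0},{"linear":[0,1,0],"rot":[0,0,0],"gripper":0},{"linear":[0,1,0],"rot":[0,0,0],"gripper":0},{"linear":[0,1,0],"rot":[0,0,0],"gripper":0},{"linear":[0,0.7,0],"rot":[0,0,0],"gripper":0},{"linear":[0,0.6,0],"rot":[0,0,0],"gripper":0},{"linear":[0,0.5,0],"rot":[0,0,0],"gripper":0},{"linear":[0,0.3,0],"rot":[0,0,0],"gripper":0},{"linear":[0,0,0],"rot":[0,0,0],"gripper":0},{"linear":[0,0,0],"rot":[0,0,0],"gripper":0}]'
python3 - <<'E'
from h import *
im,s=snap('scene','carry',crop=(130,120,340,280),scale=3.5);print(s['ee_pos'],s['orientation'],s['wrist_force'],s['width'])
E
```

```text
time_s: 8.17
ee_pos: [0.4604, 0.1682, 0.225]
orientation: [3.141, 0.001, -0.003]
wrist_force: [0.6, -1.0, -1.8]
width: 0.0433
time_s: 9.08
ee_pos: [0.4634, -0.0425, 0.2256]
orientation: [-3.141, 0.001, 0.002]
wrist_force: [-0.1, -0.2, -2.4]
width: 0.0434
[ 0.46340608 -0.04246823  0.22557509] [-3.14114509e+00  7.15896766e-04  1.76267330e-03] [-0.10380797 -0.15136542 -2.38651094] 0.04344482169104307
```

View pics/carry.png

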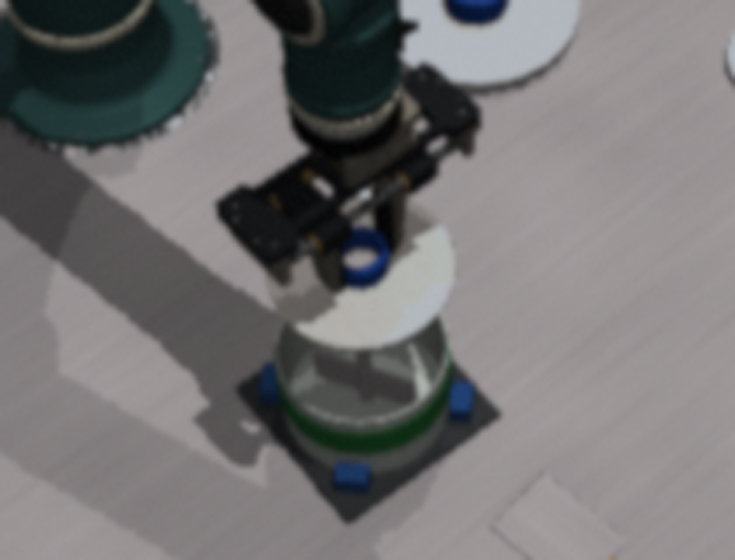

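The lid is held level above the tin, with the collar at (362,258). I'll correct y by -6 mm and lower.

```bash
python3 -m creep '[{"linear":[0,0.2,0.3],"rot":[0,0,0],"gripper":0},{"linear":[0,0,0.6],"rot":[0,0,0],"gripper":0},{"linear":[0,0,0],"rot":[0,0,0],"gripper":0},{"linear":[0,0,0.5],"rot":[0,0,0],"gripper":0},{"linear":[0,0,0.5],"rot":[0,0,0],"gripper":0},{"linear":[0,0,0.5],"rot":[0,0,0],"gripper":0},{"linear":[0,0,0.5],"rot":[0,0,0],"gripper":0},{"linear":[0,0,0],"rot":[0,0,0],"gripper":0}]'
```

```text
time_s: 9.8
ee_pos: [0.4621, -0.0479, 0.1368]
orientation: [-3.141, -0.003, 0.008]
wrist_force: [-0.6, 0.1, -2.4]
width: 0.043
```

```bash
python3 -m creep '[{"linear":[0.04,0.02,0.15],"rot":[0,0,0],"gripper":0},{"linear":[0,0,0.15],"rot":[0,0,0],"gripper":0},{"linear":[0,0,0.1],"rot":[0,0,0],"gripper":0},{"linear":[0,0,0.05],"rot":[0,0,0],"gripper":0},{"linear":[0,0,0.03],"rot":[0,0,0],"gripper":0},{"linear":[0,0,0],"rot":[0,0,0],"gripper":0}]'
```

```text
time_s: 10.3
ee_pos: [0.4652, -0.0492, 0.1248]
orientation: [3.141, 0.0, 0.0]
wrist_force: [-0.3, -0.7, -0.7]
width: 0.0431
```

```bash
python3 -m creep '[{"linear":[-0.02,0,0.05],"rot":[0,0,0],"gripper":0},{"linear":[0,0,0.05],"rot":[0,0,0],"gripper":0},{"linear":[0,0,0],"rot":[0,0,0],"gripper":0},{"linear":[0,0,0],"rot":[0,0,0],"gripper":0}]'
```

```text
time_s: 10.63
ee_pos: [0.4647, -0.0491, 0.1222]
orientation: [3.141, 0.001, 0.001]
wrist_force: [-1.8, -0.7, 5.4]
width: 0.0436
```

Contact comes at the expected seated height (0.1222). I'll release and rise.

```bash
python3 -m creep '[{"linear":[0,0,0],"rot":[0,0,0],"gripper":100},{"linear":[0,0,0],"rot":[0,0,0],"gripper":100},{"linear":[0,0,0],"rot":[0,0,0],"gripper":100},{"linear":[0,0,0],"rot":[0,0,0],"gripper":100},{"linear":[0,0,0],"rot":[0,0,0],"gripper":100},{"linear":[0,0,-0.5],"rot":[0,0,0],"gripper":100},{"linear":[0,0,-1],"rot":[0,0,0],"gripper":100},{"linear":[-0.4,0,-1],"rot":[0,0,0],"gripper":100},{"linear":[-0.5,0,-1],"rot":[0,0,0],"gripper":100},{"linear":[-0.5,0,-1],"rot":[0,0,0],"gripper":100},{"linear":[0,0,0],"rot":[0,0,0],"gripper":100},{"linear":[0,0,0],"rot":[0,0,0],"gripper":100}]'
python3 - <<'E'
from fit import *
im,s=wfind('lid','stirrer_top');print(s['ee_pos'],s['orientation'])
np.savez('seated.npz',im=im,p=s['ee_pos'],o=s['orientation'])
u,v=proj('wrist',[.4635,-.0485,.11],s)[0].astype(int)
cv2.imwrite('pics/seat.png',cv2.resize(im[max(0,v-80):v+90,u-100:u+100],None,fx=3.5,fy=3.5,interpolation=cv2.INTER_CUBIC)[:,:,::-1])
for d in masks_of('wrist','lid')[:1]:
    k=max(cv2.findContours(d['region'].astype(np.uint8),0,cv2.CHAIN_APPROX_NONE)[0],key=cv2.contourArea)
    print('plate',circ('wrist',s,cv2.convexHull(k)[:,0],.099))
m=window(orange(im),proj('wrist',[.4635,-.0485,.144],s)[0],25);print(m.sum())
print('cross',fit('wrist',s,m,[(.022,.006,.126,.1425),(.006,.022,.126,.1425)],(.4635,-.0485),[0,.4,.8,1.2]))
E
```

```text
time_s: 11.63
ee_pos: [0.4231, -0.0495, 0.2582]
orientation: [3.14, -0.0, 0.006]
wrist_force: [-0.4, 0.2, -0.5]
width: 0.0918
lid [ 0.6237 -0.0154  0.0087] 0.71 [230.   8.]
lid [ 0.4702 -0.0507  0.1006] 0.63 [259. 142.]
lid [0.2912 0.2921 0.0149] 0.58 [ 26. 260.]
stirrer_top [ 0.4612 -0.0474  0.1403] 0.89 [256. 156.]
[ 0.42313442 -0.0494815   0.25817176] [ 3.13972172e+00 -3.93289424e-04  6.43214428e-03]
plate (array([ 0.4647, -0.0486]), np.float64(0.1416))
274.0
cross (array([ 0.46351171, -0.04839849,  0.48868674]), np.float64(52.25), np.float32(274.0))
```

View pics/seat.png

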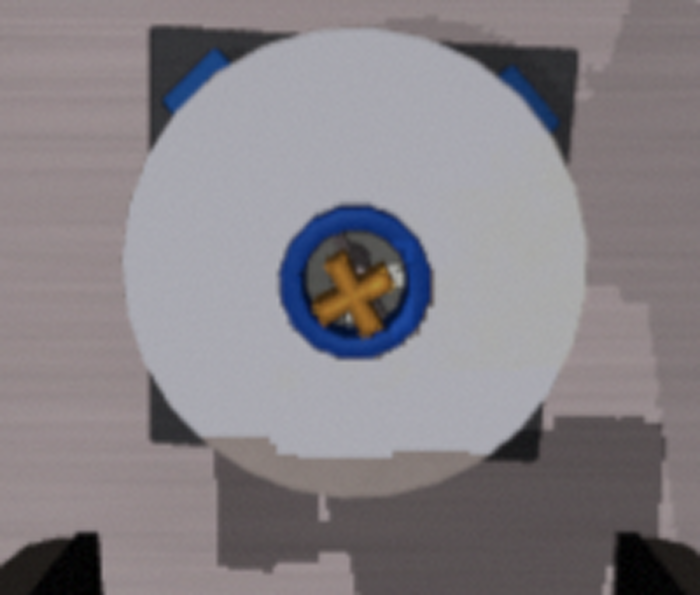

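The lid is seated: the plate circle is concentric with the tin within about 1.2 mm, and the collar rings the shaft. The cross (blades at about 27° in the crop, (313,315)-(393,272)) has yaw ≈ 0.47. Going to the key.

```bash
python3 -m creep '[{"linear":[0.36,0.9,0],"rot":[0,0,0],"gripper":100},{"linear":[0.36,0.9,0],"rot":[0,0,0],"gripper":100},{"linear":[0.36,0.9,0],"rot":[0,0,0],"gripper":100},{"linear":[0.36,0.9,0],"rot":[0,0,0],"gripper":100},{"linear":[0.36,0.9,0.2],"rot":[0,0,0],"gripper":100},{"linear":[0.36,0.9,0.4],"rot":[0,0,0],"gripper":100},{"linear":[0.36,0.9,0.6],"rot":[0,0,0],"gripper":100},{"linear":[0.36,0.9,0.8],"rot":[0,0,0],"gripper":100},{"linear":[0.36,0.9,0.8],"rot":[0,0,0],"gripper":100},{"linear":[0,0,0.8],"rot":[0,0,0],"gripper":100},{"linear":[0,0,0.6],"rot":[0,0,0],"gripper":100},{"linear":[0,0,0],"rot":[0,0,0],"gripper":100}]'
python3 - <<'E'
from fit import *
im,s=snap('wrist');print(s['ee_pos'],s['orientation'])
m=window(red(im),proj('wrist',[.5215,-.2937,.05],s)[0],60);print(m.sum(),proj('wrist',[.5215,-.2937,.05],s)[0])
print('key',fit('wrist',s,m,KEY,(.5215,-.2937),[0,.1]))
E
```

```text
time_s: 12.83
ee_pos: [0.5167, -0.2908, 0.1244]
orientation: [-3.136, 0.0, 0.015]
wrist_force: [-0.1, 0.2, -0.4]
width: 0.0921
[ 0.51668882 -0.29079574  0.12436889] [-3.13599784e+00  3.08302555e-05  1.48229899e-02]
2887.0 [262.16171585 201.99494876]
key (array([ 0.5210224 , -0.29371643,  0.00122873]), np.float64(249.1875), np.float32(2887.0))
```

```bash
python3 -m creep '[{"linear":[0.15,0.1,0.6],"rot":[0,0,0],"gripper":100},{"linear":[0,0,0.6],"rot":[0,0,0],"gripper":100},{"linear":[0,0,0.5],"rot":[0,0,0],"gripper":100},{"linear":[0,0,0.35],"rot":[0,0,0],"gripper":100},{"linear":[0,0,0.1],"rot":[0,0,0],"gripper":100},{"linear":[0,0,0],"rot":[0,0,0],"gripper":100}]'
```

```text
time_s: 13.38
ee_pos: [0.5244, -0.2948, 0.066]
orientation: [-3.141, -0.001, 0.001]
wrist_force: [0.3, 0.6, 0.3]
width: 0.0917
```

```bash
python3 -m creep '[{"linear":[-0.1,0,0.28],"rot":[0,0,0],"gripper":100},{"linear":[0,0,0],"rot":[0,0,0],"gripper":100},{"linear":[0,0,0],"rot":[0,0,0],"gripper":0},{"linear":[0,0,0],"rot":[0,0,0],"gripper":0},{"linear":[0,0,0],"rot":[0,0,0],"gripper":0},{"linear":[0,0,0],"rot":[0,0,0],"gripper":0},{"linear":[0,0,0],"rot":[0,0,0],"gripper":0},{"linear":[0,0,0],"rot":[0,0,0],"gripper":0},{"linear":[0,0,0],"rot":[0,0,0],"gripper":0},{"linear":[0,0,0],"rot":[0,0,0],"gripper":0},{"linear":[0,0,0],"rot":[0,0,0],"gripper":0}]'
python3 -c "
from h import *
s=r.read_state();print(s['ee_pos'],s['orientation'],s['wrist_force'],s['width'])"
```

```text
time_s: 14.3
ee_pos: [0.5213, -0.2951, 0.0578]
orientation: [3.142, 0.001, -0.0]
wrist_force: [0.2, -0.7, -0.5]
width: 0.0343
[ 0.52131437 -0.29512371  0.05777569] [ 3.14154569e+00  5.12790765e-04 -6.81554609e-05] [ 0.15993193 -0.7196929  -0.48391474] 0.03433934007793955
```

Fingers still closing; wait a bit more.

```bash
python3 -m creep '[{"linear":[0,0,0],"rot":[0,0,0],"gripper":0},{"linear":[0,0,0],"rot":[0,0,0],"gripper":0},{"linear":[0,0,0],"rot":[0,0,0],"gripper":0},{"linear":[0,0,0],"rot":[0,0,0],"gripper":0},{"linear":[0,0,0],"rot":[0,0,0],"gripper":0}]'
```

```text
time_s: 14.72
ee_pos: [0.5212, -0.295, 0.0576]
orientation: [-3.141, -0.001, 0.001]
wrist_force: [0.1, -0.2, -1.3]
width: 0.0138
```

```bash
python3 -m creep '[{"linear":[0,0,-0.5],"rot":[0,0,0],"gripper":0},{"linear":[0,0,-1],"rot":[0,0,0],"gripper":0},{"linear":[0,0,-1],"rot":[0,0,0],"gripper":0},{"linear":[0,0,-1],"rot":[0,0,0],"gripper":0},{"linear":[0,0,-1],"rot":[0,0,0],"gripper":0},{"linear":[0,0,-0.7],"rot":[0,0,0],"gripper":0},{"linear":[-0.1,-0.4,-0.3],"rot":[0,0,0],"gripper":0},{"linear":[-0.2,-0.8,0],"rot":[0,0,0],"gripper":0},{"linear":[-0.2,-0.9,0],"rot":[0,0,0],"gripper":0},{"linear":[-0.2,-0.9,0],"rot":[0,0,0],"gripper":0},{"linear":[-0.2,-0.9,0],"rot":[0,0,0],"gripper":0},{"linear":[-0.2,-0.9,0],"rot":[0,0,0],"gripper":0}]'
python3 -m creep '[{"linear":[-0.2,-0.9,0],"rot":[0,0,0],"gripper":0},{"linear":[-0.2,-0.9,0],"rot":[0,0,0],"gripper":0},{"linear":[-0.2,-0.8,0],"rot":[0,0,0],"gripper":0},{"linear":[-0.2,-0.5,0],"rot":[0,0,0],"gripper":0},{"linear":[-0.2,-0.3,0],"rot":[0,0,0],"gripper":0},{"linear":[0,0,0],"rot":[0,0,-0.8],"gripper":0},{"linear":[0,0,0],"rot":[0,0,-0.8],"gripper":0},{"linear":[0,0,0],"rot":[0,0,-0.8],"gripper":0},{"linear":[0,0,0],"rot":[0,0,-0.8],"gripper":0},{"linear":[0,0,0],"rot":[0,0,-0.7],"gripper":0},{"linear":[0,0,0],"rot":[0,0,0],"gripper":0},{"linear":[0,0,0],"rot":[0,0,0],"gripper":0}]'
cat > st.py <<'E'
from h import *
# average of 4 readings -> offset to shaft in tool axes (units of rows)
P=[];
for _ in range(4):
    imaging.read_camera('wrist');s=r.read_state();P.append((s['ee_pos'],s['orientation'],s['wrist_force']))
M=R.from_rotvec([p[1] for p in P]).mean().as_matrix();p=np.mean([q[0] for q in P],0)
d=M.T@(np.array([.4635,-.0485,p[2]])-p)
print('pos',p.round(4),'yaw',np.arctan2(M[1,0],M[0,0]).round(3),'tilt',np.arccos(-M[2,2]).round(4),'rows d',(d/.03).round(3),'F',np.mean([q[2] for q in P],0).round(1),'w',s['width'].round(4),'t',s['time_s'],'j7',s['joints'][6].round(2))
E
python3 st.py
```

```text
time_s: 15.72
ee_pos: [0.4866, -0.1489, 0.2216]
orientation: [-3.141, -0.001, 0.003]
wrist_force: [1.1, 1.1, -1.0]
width: 0.0142
time_s: 16.72
ee_pos: [0.4575, -0.0493, 0.2222]
orientation: [-3.057, -0.724, 0.002]
wrist_force: [-0.2, -0.7, -1.2]
width: 0.0138Traceback (most recent call last):
  File "st.py", line 8, in <module>
    print('pos',p.round(4),'yaw',np.arctan2(M[1,0],M[0,0]).round(3),'tilt',np.arccos(-M[2,2]).round(4),'rows d',(d/.03).round(3),'F',np.mean([q[2] for q in P],0).round(1),'w',s['width'].round(4),'t',s['time_s'],'j7',s['joints'][6].round(2))
                                                                                                                                                                               ^^^^^^^^^^^^^^^^
AttributeError: 'float' object has no attribute 'round'
```

```bash
sed -i "s/s\['width'\].round(4)/round(s['width'],4)/; s/\[6\].round(2)/[6]/" st.py; python3 st.py
python3 - <<'E'
from h import *
im,s=snap('scene','kb',crop=(170,130,300,240),scale=5)
E
```

```text
pos [ 0.4582 -0.0491  0.2227] yaw 0.468 tilt 0.0001 rows d [ 0.167  0.062 -0.   ] F [ 0.2 -0.4 -1.5] w 0.0137 t 17.1167 j7 -1.1811824225920171
```

View pics/kb.png

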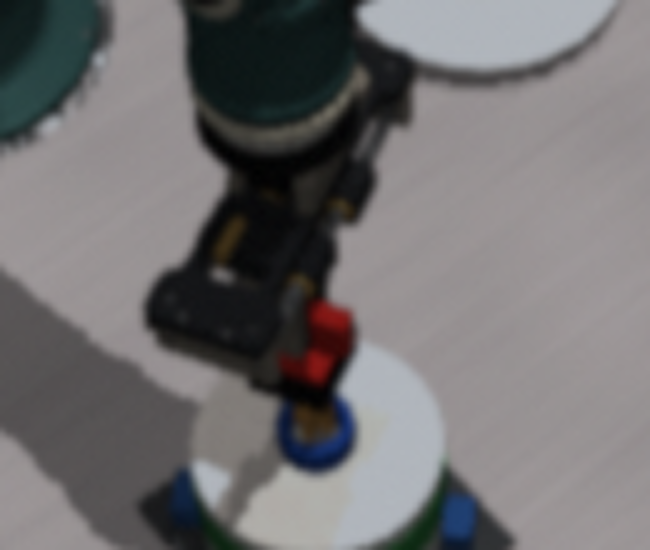

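The key is held upright at (320,340), above the shaft at (317,420). I'll correct x/y and lower to just above the shaft.

```bash
python3 -m creep '[{"linear":[0.167,0.062,0.2],"rot":[0,0,0],"gripper":0},{"linear":[0,0,0.3],"rot":[0,0,0],"gripper":0},{"linear":[0,0,0],"rot":[0,0,0],"gripper":0},{"linear":[0,0,0],"rot":[0,0,0],"gripper":0}]'; python3 st.py
```

```text
time_s: 17.5
ee_pos: [0.4629, -0.0484, 0.2068]
orientation: [-3.055, -0.729, 0.003]
wrist_force: [-0.1, 0.9, -0.9]
width: 0.0137
pos [ 0.4635 -0.0485  0.2076] yaw 0.468 tilt 0.0005 rows d [ 0.     0.001 -0.   ] F [ 0.2 -0.3 -1.2] w 0.0141 t 17.7 j7 -1.2007204393950521
```

```bash
python3 -m creep '[{"linear":[0,0,0.1],"rot":[0,0,0],"gripper":0},{"linear":[0,0,0.1],"rot":[0,0,0],"gripper":0},{"linear":[0,0,0.1],"rot":[0,0,0],"gripper":0},{"linear":[0,0,0.05],"rot":[0,0,0],"gripper":0},{"linear":[0,0,0],"rot":[0,0,0],"gripper":0}]'; python3 st.py
```

```text
time_s: 18.12
ee_pos: [0.4632, -0.0485, 0.1968]
orientation: [-3.056, -0.729, 0.001]
wrist_force: [-1.2, -0.1, -0.6]
width: 0.0137
pos [ 0.4635 -0.0485  0.1972] yaw 0.468 tilt 0.0002 rows d [-0.001 -0.001  0.   ] F [-0.3  0.1 -0.9] w 0.014 t 18.3167 j7 -1.2107928125616814
```

It's at 0.1396 with no force, below the 0.144 stop, so the key is meshed. Continue down.

```bash
python3 -m creep '[{"linear":[0,0,0.1],"rot":[0,0,0],"gripper":0},{"linear":[0,0,0.1],"rot":[0,0,0],"gripper":0},{"linear":[0,0,0.1],"rot":[0,0,0],"gripper":0},{"linear":[0,0,0.1],"rot":[0,0,0],"gripper":0},{"linear":[0,0,0.1],"rot":[0,0,0],"gripper":0},{"linear":[0,0,0],"rot":[0,0,0],"gripper":0}]'; python3 st.py
```

```text
time_s: 18.82
ee_pos: [0.4631, -0.0485, 0.1815]
orientation: [-3.055, -0.729, 0.002]
wrist_force: [-1.9, -0.4, -1.9]
width: 0.0137
pos [ 0.4635 -0.0485  0.1821] yaw 0.468 tilt 0.0003 rows d [-0. -0.  0.] F [ 0.  -0.1 -1.2] w 0.0137 t 19.0167 j7 -1.2257655692028562
```

```bash
python3 -m creep '[{"linear":[0,0,0.06],"rot":[0,0,0],"gripper":0},{"linear":[0,0,0.06],"rot":[0,0,0],"gripper":0},{"linear":[0,0,0.04],"rot":[0,0,0],"gripper":0},{"linear":[0,0,0],"rot":[0,0,0],"gripper":0}]'; python3 st.py
```

```text
time_s: 19.35
ee_pos: [0.4637, -0.0485, 0.1784]
orientation: [3.055, 0.729, -0.0]
wrist_force: [-3.7, -0.8, 8.5]
width: 0.0139
pos [ 0.4638 -0.0485  0.1784] yaw 0.468 tilt 0.0007 rows d [-0.008 -0.003 -0.   ] F [-3.2  0.   8.7] w 0.0136 t 19.55 j7 -1.2308075926036552
```

```bash
python3 -m creep '[{"linear":[0,0,0.025],"rot":[0,0,0],"gripper":0},{"linear":[0,0,0],"rot":[0,0,0],"gripper":0},{"linear":[0,0,0],"rot":[0,0,0],"gripper":0},{"linear":[0,0,0],"rot":[0,0,0],"gripper":0},{"linear":[0,0,0],"rot":[0,0,0],"gripper":0}]'; python3 st.py
python3 - <<'E'
from h import *
im,s=snap('side','fin',crop=(190,110,320,230),scale=5)
E
```

```text
time_s: 19.97
ee_pos: [0.4638, -0.0484, 0.1784]
orientation: [3.055, 0.729, 0.0]
wrist_force: [-6.0, 0.6, 14.3]
width: 0.0144
pos [ 0.4638 -0.0485  0.1784] yaw 0.468 tilt 0.0012 rows d [-0.009 -0.003 -0.   ] F [-5.4  0.2 15.8] w 0.0141 t 20.1667 j7 -1.2315982110145887
```

View pics/fin.png

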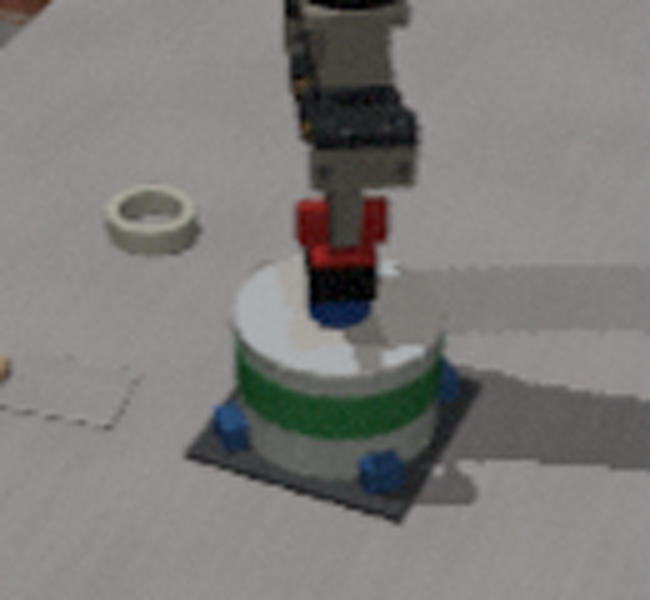

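The key foot rests on the collar at (340,300), the lid is flat on the rim, and the press is steady at about 16 N. Handing in.

```bash
python3 -c "
from station import job
print(job.job_done())"; python3 st.py
```

```text
the job is handed in; nothing more can be done
None
the job is handed in; nothing more can be done
```

The lid is seated on the tin, and the key is fully home on its collar. I handed the job in at about 20 s with the gripper still holding and pressing the key. No verdict is reported.

- **Lid:** I took the medium lid of the three, whose plate measured 142 mm, and set it over the shaft. It met the rim at the expected height and I let go. Afterwards its plate measured about 1.2 mm from the tin axis and looked level.
- **Key:** I turned the key by 0.47 rad to match the brass cross. It slid past the 144 mm stop without force. Its origin now works out at 120.8 mm up, within about 0.3 mm of the shaft axis by the tool pose, with a tool tilt of 0.001 rad.
- **Press and grip:** The wrist force was about 16 N upward on the tool, and the fingers were closed to 14 mm on the bar.

**Disagreements:**
- Two fits of the cross angle gave 0.45 and 0.49 rad. I used a value between them, which is within the socket's play.
- A steady sideways force of about 5 N along x remained while pressing.
- A state read after handing in was refused, so these figures are from just before it.

I never brought the arm near the hardener, tape or scraper, but I did not measure their positions again at the end.

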